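# Trim the lamp driver with a flat screwdriver

## Task

Take the screwdriver out of its block, feel for the slot of the screw in the middle of the lamp driver's sloping panel by turning the blade on it with only light pressure until the blade drops in, and turn the screw clockwise until the dial's pointer stands at the long mark. Work the screw with the screwdriver only, never with the fingers, then put the screwdriver back in its block, upright and fully down, and leave everything else where it is.

Things in the scene. Friction and masses are not known exactly. Their poses are not given: they have to be found in the camera images.
- console: Lamp driver: grey wedge-shaped case, 150 deep x 170 wide, 30 mm high at its front and 117 mm at the back, fixed to the desk. Origin: centre of its underside; its x axis points from its low front edge to its high back, z up. Its aluminium panel slopes at 30 degrees, rising along the case's x.
- screw_face (a point): Centre of the outer face of the slotted brass screw, mid-panel, 80 mm above the desk. z points straight out of the panel (30 degrees from vertical, leaning to the low front), x up the slope. Screw 14 mm wide, slot right across its centre, 5.5 mm wide, 5 mm deep. Slot angle is not measured: from 0.95 rad anticlockwise to 0.45 clockwise of straight up the slope (facing the panel; half turns alike).
- collar_rim (a point): Centre of the mouth of the fixed steel guide collar round the screw (27 mm outside), 10 mm out from the screw's face; axes as screw_face. Its bore is 14 mm, opening in a 5 mm deep funnel to 22 mm at the rim, so it guides a blade to the middle. A blade out of line with the slot rests on the screw's face; in line (within about 0.2 rad) it drops 5 mm.
- dial (a joint): Angle of the grey dial (74 mm across, white pointer) round the collar, rad, clockwise positive facing the panel. It turns one to one with the screw. 0: pointer straight up the slope at the one long thick mark. Starts at -1.25 to -0.75; end stops -1.6 and 0.9. Stiff (0.05 N m), stays where left; a lightly rubbing blade does not turn it. The blade has about 0.25 rad of play in the slot.
- driver: Screwdriver standing blade down in the block, 90 g. Origin: on its axis, underside of its round black collar (34 mm wide, 6 thick), which rests on the block's top; z towards the handle. Handle black, square, 22 x 22 mm, sides along x and y, from 6 to 62 mm above the origin (cap to 66). Shaft 8 mm thick; blade 12 mm wide along x, 2.5 thick along y, its end 70 mm below the origin.
- blade_tip (a point): Middle of the end of the screwdriver's blade; axes as the screwdriver's.
- tool_block: Plywood block, 62 x 62 x 78 mm, fixed to the desk, with one upright 18 mm hole right through its centre. Origin: centre of its underside.
- block_hole (a point): Centre of the mouth of the block's hole, in its top face, with a 2 mm chamfer. The screwdriver starts in the middle of the hole.
- cover_box: Bystander: small square clear cover glass box, 38 x 38 x 21 mm, loose, in front of the block. Origin: centre of its underside.
- oil_bottle: Bystander: small brown bottle with black cap, 25 x 56 mm, loose, behind the case. Origin: centre of its underside.
- tissue_book: Bystander: blue booklet of lens tissue, 55 x 85 x 10 mm, loose, behind the block. Origin: centre of its underside.

How it is judged:
By the outcome, as a careful person would: the job done as asked, in the order asked, and still so for the second after the job is handed in, with the robot touching nothing.
It also fails if it takes over 72 s, if anything falls off the work surface, if the arm or the gripper's body presses on something with over 40 N, if the wrist force passes 120 N, or if a joint passes its speed limit or range.

## Robot

A 7-joint arm with a two-finger parallel gripper is mounted at the origin on a cart in front of the work surface, level with it; the furniture and walls round the work are solid. World frame = base frame: x ahead of the robot, y to its left, z up, the work surface at z = 0. Lengths are in m, angles in rad, forces in N, time in s.
With the tool pointing down it reaches from about 0.425 to 0.825 m from the base axis. Payload 3.6 kg.
Tool frame: the origin (TCP) lies at the very end of the fingers, on their centre line; the grasp point (between the pads) lies 19 mm behind it (ctrl.grasp_offset is the y of the grasp point in the tool frame, in m); y points along the fingers, x is the direction in which the jaws open and shut, and the axes are right-handed (so a half turn about y gives the same grasp; the last joint's range is limited). The gripper opens to 85 mm and grips with 20 to 120 N. Pads are 22 mm wide; open, the fingers measure 114 mm over their backs; the gripper's body (76 mm by 85 mm) begins 54 mm behind the grasp point. The pads swing forward as they close: fully open they stand 13 mm farther back than shut.
Start: joints at [1.282, 0.615, -0.013, 1.423, 0.008, 1.103, -0.04], TCP at [0.169, -0.628, 0.231] pointing down, gripper open.
Joint ranges: [-3.12, 3.12], [-0.3, 2.06], [-1.34, 1.32], [0.26, 2.42], [-1.36, 4.5], [0.01, 1.98], [-2.84, 2.84]. Speed limits (rad/s): [2.79, 2.79, 3.14, 3.14, 3.14, 3.14, 3.14].

## Interface

Orientations are given as a rotation vector (axis times angle).
In Python, from plant import ctrl gives the robot as it stands.
- The arm moves only by the tool jog_arm, never from a script. Its argument "rows" is text: rows parted by semicolons, each of 7 numbers parted by spaces: the shift along the tool's x, y, z in m, then the turn, a rotation vector about the tool's x, y, z in rad, then the closure, from -1 (fully open) to 1 (shut), so that 0 is half open. In form: dx dy dz rx ry rz gripper; .... A call has 1 to 8 rows; each row is the pose to reach, as a shift and turn from the pose measured when the call began, along the tool's axes at that moment; what a row does not reach only later rows make up. A row lasts 1/12 s, in which the tool goes at most 41.7 mm and 7.16 degrees, less where a joint would pass 70% of its speed; a pose out of reach is approached as far as the arm can. A call with a gripper value outside its range is refused whole. The fingers move at their own pace and stop on an object; the grip force is fixed at half the most. Time passes only in rows, so rows that repeat a pose let the fingers close. It gives the time, the measured TCP pose, the force and the opening at its end, in the units of the state.
- ctrl.state(): the state, without advancing time (a new reading comes with each control period).
- ctrl.capture(name): name is "scene" or "top" or "wrist"; returns the picture (420x560x3 uint8, red, green, blue); there is no depth.
- ctrl.calibration(name): a dict with "camera_matrix" (3x3 intrinsics, pixels), "camera_from_world" (4x4, takes a point from world to camera coordinates); the wrist camera has in their place "T_tool_cam" (4x4, takes a point from camera to tool coordinates, whose origin is the TCP and whose axes are the tool frame's). Camera axes: x right, y down, z forward; pixel columns grow to the right and rows downward; lengths in m; the calibration is good to about 2 mm. A picture is of the moment at which its call begins: read the wrist's pose just before it. calibration takes no time and is no camera call.
- ctrl.job_done(): hands the job in, once; it reports no verdict.
The state is a dict: "time_s": time; "qpos": joint angles; "qvel": joint speeds; "joint_efforts": joint torques, N m; "position": TCP position; "eef_rot": TCP orientation; "force": force on the tool from outside, world axes, zero at the start; "wrist_torque": the same for the moment, N m; "gripper_width": finger opening in m.
Only numpy, scipy, OpenCV 4.12 (cv2) and the standard library are available. Lean on these libraries where they do the work, as an engineer would, in place of code of your own. Each camera call takes 0.05 s, during which the arm holds its last target. There are 200 camera calls.

## Working session

There is one attempt and no reset: what is moved stays moved. The work goes in short steps, Python scripts to look and compute and a tool call to move; the robot and the scene stay as the last step left them, time stands still between calls to the robot, and variables do not carry over. Pictures are saved under pics/ and viewed, about 8 in all and at most 12, crops included, and the job is handed in when it is done.

Besides the shell and the picture viewer there is one more tool, called after "Call:" as name(argument=value, ...) on one line, values as JSON. jog_arm: Moves the arm, as the interface text tells. Its arguments: {"type":"object","properties":{"rows":{"type":"string"}},"required":["rows"]}

```bash
mkdir -p pics; ls; python3 - <<'E'
from plant import ctrl
import cv2,numpy as np
s=ctrl.state(); print({k:np.round(v,4) for k,v in s.items()}, ctrl.grasp_offset)
for n in("scene","top"):
    im=ctrl.capture(n); np.save(f"pics/{n}0.npy",im); cv2.imwrite(f"pics/{n}0.png",im[:,:,::-1])
    print(n,ctrl.calibration(n))
print(ctrl.calibration("wrist"))
E
```

```text
pics
{'time_s': np.float64(0.0), 'qpos': array([ 1.2815,  0.6159, -0.0126,  1.425 ,  0.0081,  1.1034, -0.0404]), 'qvel': array([-0.0009,  0.0003, -0.0005, -0.0001,  0.0022,  0.001 ,  0.0003]), 'joint_efforts': array([-3.00000e-04, -4.69210e+01,  2.59200e-01, -1.71031e+01,
        1.00000e-02,  9.50000e-03, -0.00000e+00]), 'position': array([ 0.1687, -0.6269,  0.2301]), 'eef_rot': array([-1.3205,  1.0149, -1.0114]), 'force': array([-0.5121,  0.5286,  0.3894]), 'wrist_torque': array([-0.0031, -0.016 ,  0.0282]), 'gripper_width': np.float64(0.0854)} -0.0187
scene {'camera_matrix': array([[387.2562508 ,   0.        , 279.68759673],
       [  0.        , 387.2562508 , 210.71138745],
       [  0.        ,   0.        ,   1.        ]]), 'camera_from_world': array([[-0.73251869, -0.68074152,  0.00271214,  0.39423092],
       [-0.51991749,  0.55688173, -0.64774111,  0.36447654],
       [ 0.43943393, -0.47589255, -0.7618557 ,  0.62577911],
       [ 0.        ,  0.        ,  0.        ,  1.        ]])}
top {'camera_matrix': array([[508.94033565,   0.        , 288.61810714],
       [  0.        
[... 179 characters left out ...]
158772,  0.009931  , -0.12905494,  0.57259493],
       [ 0.1287641 , -0.02581119, -0.99133929,  0.97066007],
       [ 0.        ,  0.        ,  0.        ,  1.        ]])}
{'camera_matrix': array([[297.5477334 ,   0.        , 275.74095754],
       [  0.        , 297.5477334 , 209.29764096],
       [  0.        ,   0.        ,   1.        ]]), 'T_tool_cam': array([[ 9.99998346e-01, -1.42334481e-03, -1.13188373e-03,
         6.11768238e-04],
       [ 6.07952155e-04, -3.24944753e-01,  9.45732805e-01,
        -1.43998629e-01],
       [-1.71390356e-03, -9.45731929e-01, -3.24943350e-01,
         8.30049336e-02],
       [ 0.00000000e+00,  0.00000000e+00,  0.00000000e+00,
         1.00000000e+00]])}
```

View pics/top0.png

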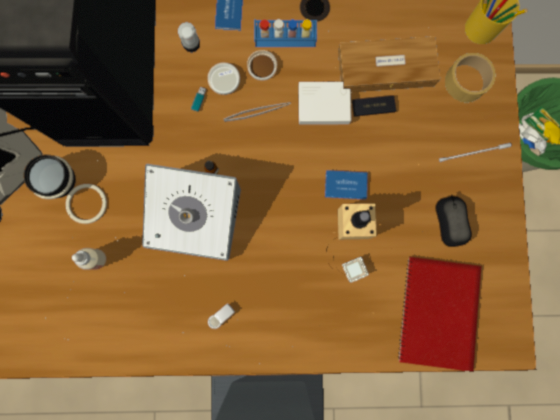

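View pics/scene0.png

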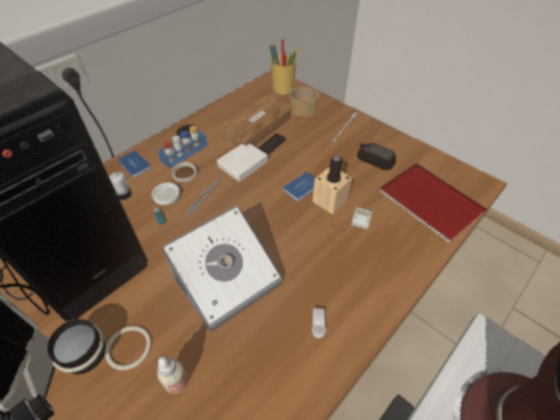

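The top view shows the console panel centred near (190,212) with its long mark at (190,188), so the slope rises roughly along +x. The block is at (358,220) with the driver handle at (362,217). The scene view shows the dial at (222,262) and the block at (332,188). Next I'll measure with masks.

```bash
cat > h.py <<'E'
import numpy as np,cv2
from plant import ctrl
from scipy.spatial.transform import Rotation as R
def cam(n,s=None):
    c=ctrl.calibration(n);K=c["camera_matrix"]
    if n=="wrist":
        T=np.eye(4);T[:3,:3]=R.from_rotvec(s["eef_rot"]).as_matrix();T[:3,3]=s["position"]
        return K,np.linalg.inv(T@c["T_tool_cam"])
    return K,c["camera_from_world"]
def ray(KE,uv):
    K,E=KE;d=E[:3,:3].T@np.linalg.inv(K)@[uv[0],uv[1],1];return -E[:3,:3].T@E[:3,3],d/np.linalg.norm(d)
def onplane(KE,uv,p,n):
    o,d=ray(KE,uv);return o+d*np.dot(np.subtract(p,o),n)/np.dot(d,n)
def onz(KE,uv,z): return onplane(KE,uv,[0,0,z],[0,0,1])
def tri(rays):
    A=sum(np.eye(3)-np.outer(d,d) for o,d in rays);b=sum((np.eye(3)-np.outer(d,d))@o for o,d in rays)
    p=np.linalg.solve(A,b);return p,[np.linalg.norm((np.eye(3)-np.outer(d,d))@(p-o)) for o,d in rays]
def proj(KE,p):
    K,E=KE;q=K@(E[:3,:3]@np.asarray(p)+E[:3,3]);return q[:2]/q[2]
E
python3 - <<'E'
from h import *
big=[]
for n,(u,v,w,h),(a,b,c,d) in(("top",(135,155,110,110),(330,195,60,55)),("scene",(155,200,135,135),(300,145,70,75))):
    im=np.load(f"pics/{n}0.npy");hsv=cv2.cvtColor(im,cv2.COLOR_RGB2HSV)
    S,V=hsv[...,1],hsv[...,2]
    m=((S<60)&(V>110)).astype(np.uint8);m2=np.zeros_like(m);m2[v:v+h,u:u+w]=m[v:v+h,u:u+w]
    cs,_=cv2.findContours(m2,0,2);cs=max(cs,key=cv2.contourArea)
    hull=cv2.convexHull(cs);q=cv2.approxPolyDP(hull,6,True);print(n,"panel",q.reshape(-1,2).tolist())
    k=np.zeros_like(m);cv2.fillPoly(k,[hull],1);k=cv2.erode(k,np.ones((9,9)))
    # dial: greyer
    dk=((V<165)&(k>0)).astype(np.uint8);dk=cv2.morphologyEx(dk,2,np.ones((5,5)))
    cs,_=cv2.findContours(dk,0,2);c2=max(cs,key=cv2.contourArea);print("dial",cv2.fitEllipse(cv2.convexHull(c2)),cv2.contourArea(c2))
    wood=((S>50)&(S<150)&(V>190)).astype(np.uint8);w2=np.zeros_like(m);w2[b:b+d,a:a+c]=wood[b:b+d,a:a+c]
    cs,_=cv2.findContours(w2,0,2);cs=max(cs,key=cv2.contourArea);print("wood",cv2.minAreaRect(cs),cv2.approxPolyDP(cv2.convexHull(cs),3,True).reshape(-1,2).tolist())
    A=cv2.resize(im[v:v+h,u:u+w],(400,400),interpolation=2);B=cv2.resize(im[b:b+d,a:a+c],(300,400),interpolation=2)
    big.append(np.hstack([A,cv2.resize(B,(400,400))]))
x=np.vstack(big);x=cv2.resize(x,(600,600),interpolation=3);cv2.imwrite("pics/crop0.png",x[:,:,::-1])
E
```

```text
top panel [[147, 164], [235, 178], [226, 259], [143, 246]]
dial ((187.4709930419922, 213.44354248046875), (34.484764099121094, 38.7285041809082), 115.02537536621094) 948.5
wood ((357.0, 220.5), (33.0, 36.0), 90.0) [[374, 205], [374, 235], [339, 237], [339, 209], [343, 204]]
scene panel [[281, 280], [211, 327], [174, 277], [163, 246], [236, 206]]
dial ((223.65980529785156, 262.21405029296875), (36.64229202270508, 37.01884078979492), 17.26237678527832) 976.5
wood ((327.2126159667969, 188.64651489257812), (28.49365997314453, 39.925079345703125), 25.114835739135742) [[325, 170], [343, 174], [347, 180], [332, 212], [314, 201], [316, 179]]
```

View pics/crop0.png

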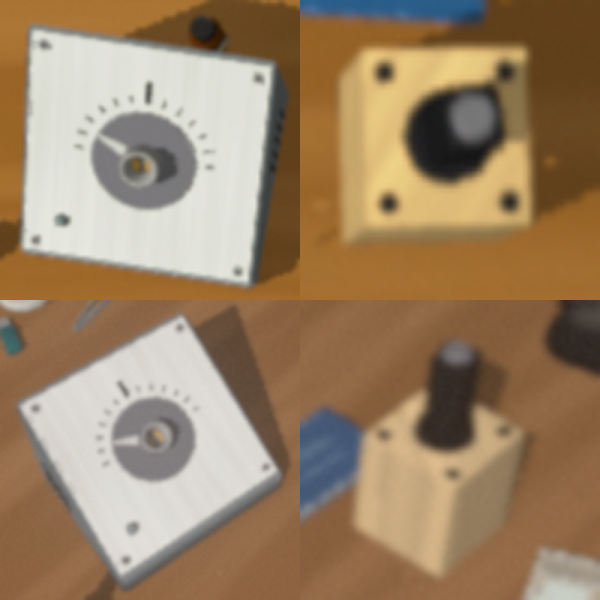

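The crop shows the pointer about 60-70° anticlockwise of the long mark, the collar rim at about (185.6,215.9) top and (226.1,261.2) scene, and the block's four corner dots.

```bash
python3 - <<'E'
from h import *
t,s=cam("top"),cam("scene")
np.set_printoptions(precision=4,suppress=True)
print("block hole z.078",onz(t,(359.4,220.1),.078),onz(s,(333.6,178.25),.078),tri([ray(t,(359.4,220.1)),ray(s,(333.6,178.25))]))
print("cap z.144",onz(t,(364.8,216.6),.144),onz(s,(336.6,157.5),.144))
T=lambda u,v:(330+(u-300)*.2,195+v*.18333); S=lambda u,v:(300+(u-300)*70/300,145+(v-300)*.25)
for d in((384,72),(506,72),(509,202),(389,203)):print("dot",onz(t,T(*d),.078))
print("rim",onz(t,(185.6,215.9),.0887),onz(s,(226.1,261.2),.0887),tri([ray(t,(185.6,215.9)),ray(s,(226.1,261.2))]))
# panel screw heads top crop (44,44),(258,78),(237,271),(36,240); scene (36,408),(180,328),(266,467),(126,560)
TP=[(135+u*110/300,155+v*110/300) for u,v in((44,44),(258,78),(237,271),(36,240))]
SP=[(155+u*.45,200+(v-300)*.45) for u,v in((36,408),(180,328),(266,467),(126,560))]
P=[]
for a,b in zip(TP,SP):
    p,e=tri([ray(t,a),ray(s,b)]);P.append(p);print(p,e)
P=np.array(P);print("mean",P.mean(0));x=(P[0]+P[1]-P[2]-P[3]);y=(P[0]+P[3]-P[1]-P[2])
print("yaw",np.arctan2(x[1],x[0]),np.arctan2(-y[0],y[1]),"slope",np.arctan2(x[2],np.hypot(*x[:2])))
print(ctrl.state()["position"],R.from_rotvec(ctrl.state()["eef_rot"]).as_matrix())
E
```

```text
block hole z.078 [ 0.5454 -0.1919  0.078 ] [ 0.5448 -0.1901  0.078 ] (array([ 0.5458, -0.1922,  0.0757]), [np.float64(0.00023239729583774763), np.float64(0.00023239729583776362)])
cap z.144 [ 0.5444 -0.1907  0.144 ] [ 0.5437 -0.1877  0.144 ]
dot [ 0.5684 -0.1685  0.078 ]
dot [ 0.568  -0.2152  0.078 ]
dot [ 0.5223 -0.2148  0.078 ]
dot [ 0.5225 -0.1691  0.078 ]
rim [0.5555 0.1355 0.0887] [0.5514 0.1357 0.0887] (array([0.5548, 0.1352, 0.0849]), [np.float64(0.0015003747892754881), np.float64(0.0015003747892755178)])
[0.6362 0.1955 0.1103] [np.float64(0.0006085157513996922), np.float64(0.0006085157513996034)]
[0.612  0.0516 0.1099] [np.float64(0.0001856189612547517), np.float64(0.00018561896125473572)]
[0.4849 0.0728 0.0368] [np.float64(0.00045823359491353136), np.float64(0.0004582335949135552)]
[0.5092 0.2169 0.0358] [np.float64(7.754754244231518e-05), np.float64(7.75475424423006e-05)]
mean [0.5606 0.1342 0.0732]
yaw -0.1660724552877652 -0.1667916219037921 slope 0.5197938435142301
[ 0.1687 -0.627   0.2302] [[ 0.2598 -0.0007  0.9657]
 [-0.9657  0.0023  0.2598]
 [-0.0024 -1.     -0.0001]]
```

Call:
jog_arm(rows="-0.322 -0.02 0.477 0 -1.308 0 -1;-0.322 -0.02 0.477 0 -1.308 0 -1;-0.322 -0.02 0.477 0 -1.308 0 -1;-0.322 -0.02 0.477 0 -1.308 0 -1;-0.322 -0.02 0.477 0 -1.308 0 -1;-0.322 -0.02 0.477 0 -1.308 0 -1;-0.322 -0.02 0.477 0 -1.308 0 -1;-0.322 -0.02 0.477 0 -1.308 0 -1")

```text
time_s: 0.77
position: [0.3875, -0.3739, 0.2426]
eef_rot: [-1.556, 0.238, -0.236]
force: [-0.1, -0.4, -0.2]
gripper_width: 0.0851
```

```bash
cat >> h.py <<'E'
np.set_printoptions(precision=4,suppress=True)
def toolR(y,x):
    "tool matrix with y along given dir, x nearest to given dir"
    y=np.array(y,float);y/=np.linalg.norm(y);x=np.array(x,float);x-=y*(x@y);x/=np.linalg.norm(x);return np.c_[x,y,np.cross(x,y)]
def delta(p,M,q=True):
    s=ctrl.state();C=R.from_rotvec(s["eef_rot"]).as_matrix()
    print("t",s["time_s"],"q",s["qpos"],"F",s["force"],"w",s["gripper_width"],"pos",s["position"])
    print("DELTA",C.T@(np.array(p)-s["position"]),R.from_matrix(C.T@M).as_rotvec())
E
python3 -c "
from h import *
delta([.546,-.192,.25],toolR([0,0,-1],[1,0,0]))"
```

```text
t 0.7667 q [ 0.9425  0.4463 -0.3177  1.7242  0.1597  0.9985  0.2648] F [-0.0822 -0.3909 -0.2347] w 0.085137382105533 pos [ 0.3875 -0.3739  0.2426]
DELTA [ 0.0972 -0.0072  0.2208] [-0.0019 -0.302  -0.0011]
```

Call:
jog_arm(rows="0.0972 -0.0072 0.2208 -0.002 -0.302 -0.001 -1;0.0972 -0.0072 0.2208 -0.002 -0.302 -0.001 -1;0.0972 -0.0072 0.2208 -0.002 -0.302 -0.001 -1;0.0972 -0.0072 0.2208 -0.002 -0.302 -0.001 -1;0.0972 -0.0072 0.2208 -0.002 -0.302 -0.001 -1;0.0972 -0.0072 0.2208 -0.002 -0.302 -0.001 -1;0.0972 -0.0072 0.2208 -0.002 -0.302 -0.001 -1;0.0972 -0.0072 0.2208 -0.002 -0.302 -0.001 -1")

```text
time_s: 1.43
position: [0.5471, -0.1888, 0.2496]
eef_rot: [-1.569, -0.004, 0.005]
force: [-0.3, -0.5, 0.7]
gripper_width: 0.0856
```

```bash
python3 - <<'E'
from h import *
delta([.546,-.192,.25],toolR([0,0,-1],[1,0,0]))
s=ctrl.state();im=ctrl.capture("wrist");np.savez("pics/w1",im=im,p=s["position"],r=s["eef_rot"])
k=cam("wrist",s);u,v=proj(k,[.5455,-.192,.144]);print(u,v,proj(k,[.5455,-.192,.078]))
u,v=int(u),int(v);a=max(v-100,0);c=im[a:v+100,u-130:u+130];print("crop origin",u-130,a)
cv2.imwrite("pics/w1.png",cv2.resize(c,None,fx=3,fy=3,interpolation=2)[:,:,::-1])
E
```

```text
t 1.4333 q [ 0.559   0.5138 -0.4172  1.6024  0.2269  1.0746  0.0871] F [-0.2962 -0.4899  0.6738] w 0.08562275351155699 pos [ 0.5471 -0.1888  0.2496]
DELTA [-0.0011 -0.0005 -0.0032] [-0.0015  0.0061 -0.0005]
274.8720969208879 210.11563646884923 [275.0908 190.5459]
crop origin 144 110
```

View pics/w1.png

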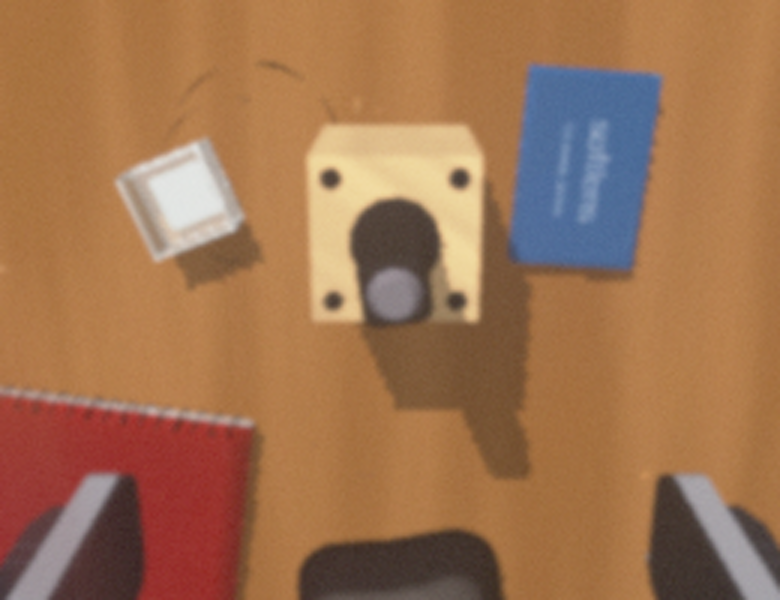

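The wrist crop shows the block square to the view, with the driver handle in it and its square end edge running about (363,325)–(432,318). The cap is at (394,294).

```bash
python3 - <<'E'
from h import *
d=np.load("pics/w1.npz");k=cam("wrist",dict(position=d["p"],eef_rot=d["r"]))
f=lambda u,v:(144+u/3-.33,110+v/3-.33)
D=[onz(k,f(*p),.078) for p in((330,178),(459,178),(456,300),(333,300))]
print(np.array(D),np.mean(D,0)); a=D[1]-D[0]+D[2]-D[3];print("block yaw",np.arctan2(a[1],a[0]))
print("cap",onz(k,f(394,294),.144))
im=d["im"];V=cv2.cvtColor(im,cv2.COLOR_RGB2HSV)[...,2].astype(np.uint8)
c=cv2.resize(im[110:310,144:404],None,fx=3,fy=3,interpolation=2);g=c.max(2)
m=((g<110)).astype(np.uint8);m[:,:340]=0;m[:,450:]=0;m[:260]=0;m[345:]=0
for r in range(260,335,6):
    x=np.where(g[r,340:450]<75)[0]+340;print(r,x.min() if len(x) else 0,x.max() if len(x) else 0,end=" | ")
print()
for u in range(356,440,6):
    col=g[295:345,u];print(u,[int(i) for i in col[::4]])
E
```

```text
[[ 0.5225 -0.1682  0.078 ]
 [ 0.5685 -0.168   0.078 ]
 [ 0.5687 -0.2141  0.078 ]
 [ 0.5227 -0.2143  0.078 ]] [ 0.5456 -0.1912  0.078 ]
block yaw 0.004605567351077513
cap [ 0.5456 -0.1897  0.144 ]
260 418 429 | 266 0 0 | 272 422 423 | 278 0 0 | 284 0 0 | 290 0 0 | 296 0 0 | 302 426 426 | 308 425 427 | 314 421 423 | 320 0 0 | 326 0 0 | 332 0 0 | 
356 [208, 213, 223, 226, 228, 229, 211, 168, 158, 166, 169, 167, 168]
362 [114, 126, 139, 147, 157, 166, 161, 137, 132, 134, 140, 150, 163]
368 [116, 111, 100, 91, 85, 83, 87, 94, 111, 119, 118, 128, 136]
374 [138, 134, 126, 118, 105, 85, 79, 79, 98, 116, 121, 122, 121]
380 [142, 142, 140, 138, 126, 109, 83, 83, 95, 118, 120, 120, 121]
386 [142, 141, 142, 140, 139, 126, 101, 83, 102, 118, 122, 121, 123]
392 [141, 141, 140, 141, 139, 136, 109, 90, 107, 121, 123, 122, 123]
398 [140, 142, 141, 140, 140, 135, 108, 95, 112, 122, 125, 125, 122]
404 [143, 141, 142, 140, 137, 122, 96, 96, 115, 125, 126, 126, 127]
410 [134, 140, 137, 129, 118, 99, 84, 100, 122, 125, 128, 128, 127]
416 [114, 114, 107, 101, 89, 77, 82, 103, 125, 128, 129, 126, 128]
422 [90, 86, 81, 81, 74, 74, 92, 117, 124, 127, 126, 126, 127]
428 [84, 80, 79, 77, 82, 97, 120, 130, 127, 125, 126, 127, 125]
434 [143, 135, 132, 126, 137, 145, 144, 132, 128, 125, 127, 126, 126]
```

```bash
python3 -c "
from h import *
delta([.5456,-.1908,.095],toolR([0,0,-1],[1,.06,0]))"
```

```text
t 1.4833 q [ 0.5615  0.5134 -0.4145  1.6031  0.2274  1.0748  0.0871] F [ 0.5419 -0.8982  0.344 ] w 0.08547118449945532 pos [ 0.5458 -0.1915  0.2494]
DELTA [0.0001 0.1544 0.0008] [ 0.0001 -0.0582 -0.0018]
```

Call:
jog_arm(rows="0 0.04 0.0008 0 -0.058 -0.002 -1;0 0.08 0.0008 0 -0.058 -0.002 -1;0 0.115 0.0008 0 -0.058 -0.002 -1;0 0.14 0.0008 0 -0.058 -0.002 -1;0 0.1544 0.0008 0 -0.058 -0.002 -1;0 0.1544 0.0008 0 -0.058 -0.002 -1;0 0.1544 0.0008 0 -0.058 -0.002 0.5;0 0.1544 0.0008 0 -0.058 -0.002 1")

```text
time_s: 2.15
position: [0.5459, -0.1922, 0.0961]
eef_rot: [-1.572, -0.047, 0.044]
force: [0.2, 0.5, 0.5]
gripper_width: 0.0637
```

Call:
jog_arm(rows="0 0 0 0 0 0 1;0 0 0 0 0 0 1;0 0 0 0 0 0 1;0 0 0 0 0 0 1;0 0 0 0 0 0 1;0 0 0 0 0 0 1")

```text
time_s: 2.65
position: [0.5466, -0.1927, 0.0974]
eef_rot: [-1.573, -0.048, 0.042]
force: [-1.1, -1.1, 6.1]
gripper_width: 0.0215
```

```bash
python3 -c "
from h import *
delta([.5456,-.1908,.25],toolR([0,0,-1],[1,.06,0]))"
```

```text
t 2.65 q [ 0.5242  0.6889 -0.3591  1.7739  0.3416  0.7358  0.0432] F [-1.0908 -1.0797  6.0737] w 0.021511468497522942 pos [ 0.5466 -0.1927  0.0974]
DELTA [-0.0003 -0.1526  0.0015] [ 0.0028 -0.0023  0.0038]
```

Call:
jog_arm(rows="0 -0.03 0 0 0 0 1;0 -0.07 0 0 0 0 1;0 -0.11 0 0 0 0 1;0 -0.15 0 0 0 0 1;0 -0.152 0 0 0 0 1;0 -0.152 0 0 0 0 1")

```text
time_s: 3.15
position: [0.5474, -0.1922, 0.2521]
eef_rot: [-1.575, -0.053, 0.038]
force: [-0.7, 0.1, -0.7]
gripper_width: 0.0213
```

```bash
python3 - <<'E'
from h import *
delta([.5456,-.1908,.25],toolR([0,0,-1],[1,.06,0]))
s=ctrl.state();im=ctrl.capture("scene");w=ctrl.capture("wrist");np.savez("pics/s2",im=im,w=w,p=s["position"],r=s["eef_rot"])
k=cam("scene");C=R.from_rotvec(s["eef_rot"]).as_matrix()
u,v=proj(k,s["position"]+C@[0,.089,0]);print(u,v,proj(cam("wrist",s),s["position"]+C@[0,.089,0]))
u,v=int(u),int(v);a=im[v-50:v+30,u-40:u+40];b=w[110:330,165:385]
x=np.hstack([cv2.resize(a,(390,390),interpolation=2),cv2.resize(b,(390,390),interpolation=2)]);print(u-40,v-50)
cv2.imwrite("pics/s2.png",x[:,:,::-1])
E
```

```text
t 3.15 q [ 0.5741  0.5103 -0.4337  1.6043  0.2391  1.0689  0.1333] F [-0.6745  0.068  -0.7304] w 0.021341800731086925 pos [ 0.5474 -0.1922  0.2521]
DELTA [-0.0018  0.0021  0.0015] [ 0.0049 -0.0022  0.0096]
337.32567945037624 148.71711656013426 [276.7213 212.8604]
297 98
```

View pics/s2.png

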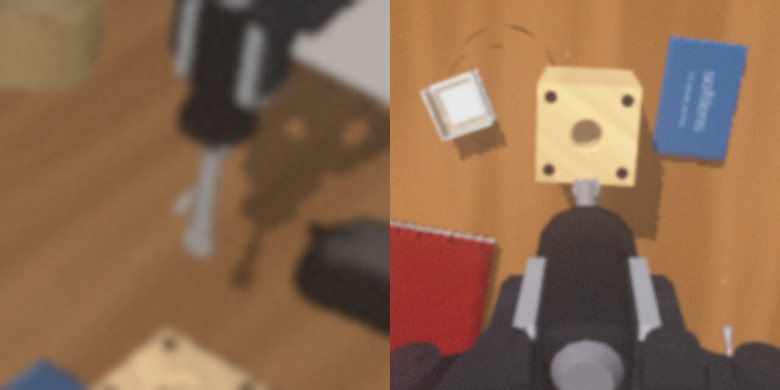

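The blade is wide along the tool x (jaw) axis, with its tip at wrist (276,212), as predicted. Next I hover over the collar, with the blade at -1.05 rad.

```bash
cat >> h.py <<'E'
yaw=-.166;c,s_=np.cos(yaw),np.sin(yaw)
N=np.array([-.5*c,-.5*s_,.8660]);U=np.array([.866*c,.866*s_,.5]);RT=np.cross(U,N)
RIM=np.array([.5525,.1357,.0886]);L=.0894
def pan(h,a,rim=None):
    "tip h above rim along N, blade at cw angle a"
    delta((RIM if rim is None else rim)+(h+L)*N,toolR(-N,np.cos(a)*U+np.sin(a)*RT))
def where(rim=None):
    s=ctrl.state();C=R.from_rotvec(s["eef_rot"]).as_matrix();tip=s["position"]+C[:,1]*L
    d=tip-(RIM if rim is None else rim);x=C[:,0]
    print("t %.2f tip h %.2fmm up %.2f right %.2f a %.3f Fn %.2f F"%(s["time_s"],1e3*d@N,1e3*d@U,1e3*d@RT,np.arctan2(x@RT,x@U),s["force"]@N),s["force"],"Ty %.3f"%(s["wrist_torque"]@C[:,1]),"axis err",C[:,1]@U,C[:,1]@RT,"q",s["qpos"])
E
python3 -c "
from h import *
pan(.04,-1.05)"
```

```text
t 3.25 q [ 0.5739  0.5143 -0.4321  1.6094  0.2393  1.0688  0.1333] F [-0.7078  0.1845 -1.6849] w 0.02127063575709341 pos [ 0.5449 -0.1921  0.2481]
DELTA [-0.0366  0.0467  0.3413] [-0.3178 -0.8065 -0.4328]
```

Call:
jog_arm(rows="-0.0366 0 0.3413 0 0 0 1;-0.0366 0 0.3413 0 0 0 1;-0.0366 0 0.3413 -0.3178 -0.8065 -0.4328 1;-0.0366 0.02 0.3413 -0.3178 -0.8065 -0.4328 1;-0.0366 0.0467 0.3413 -0.3178 -0.8065 -0.4328 1;-0.0366 0.0467 0.3413 -0.3178 -0.8065 -0.4328 1;-0.0366 0.0467 0.3413 -0.3178 -0.8065 -0.4328 1;-0.0366 0.0467 0.3413 -0.3178 -0.8065 -0.4328 1")

```text
time_s: 3.92
position: [0.489, 0.1327, 0.2022]
eef_rot: [-1.722, -0.832, 0.279]
force: [2.7, -0.5, -1.6]
gripper_width: 0.021
```

```bash
python3 -c "
from h import *
pan(.04,-1.05);where()"
```

```text
t 3.9167 q [-0.1823  0.3471 -0.377   2.1454  0.8829  0.5413 -0.5653] F [ 2.7324 -0.5155 -1.5789] w 0.020976389442111422 pos [0.489  0.1327 0.2022]
DELTA [ 0.0084 -0.0001  0.011 ] [-0.0735 -0.1766 -0.0976]
t 3.92 tip h 40.71mm up -7.32 right 16.87 a -0.877 Fn -2.76 F [ 2.7324 -0.5155 -1.5789] Ty -0.012 axis err -0.1156857848307381 0.03780700119188225 q [-0.1823  0.3471 -0.377   2.1454  0.8829  0.5413 -0.5653]
```

Call:
jog_arm(rows="0.0084 0 0.011 -0.0735 -0.1766 -0.0976 1;0.0084 0 0.011 -0.0735 -0.1766 -0.0976 1;0.0084 0 0.011 -0.0735 -0.1766 -0.0976 1;0.0084 0 0.011 -0.0735 -0.1766 -0.0976 1;0.0084 0 0.011 -0.0735 -0.1766 -0.0976 1")

```text
time_s: 4.33
position: [0.489, 0.1452, 0.1999]
eef_rot: [-1.738, -1.059, 0.34]
force: [0.9, -0.3, -0.2]
gripper_width: 0.021
```

```bash
python3 - <<'E'
from h import *
pan(.04,-1.05);where()
s=ctrl.state();w=ctrl.capture("wrist");im=ctrl.capture("scene");np.savez("pics/s3",im=im,w=w,p=s["position"],r=s["eef_rot"])
kw,ks=cam("wrist",s),cam("scene");C=R.from_rotvec(s["eef_rot"]).as_matrix();tip=s["position"]+C[:,1]*L
for n,k,I,r in(("w",kw,w,90),("s",ks,im,45)):
    u,v=proj(k,RIM);print(n,"rim",u,v,"tip",proj(k,tip));u,v=int(u),int(v);print(u-r,v-r)
    cv2.imwrite(f"pics/s3{n}.png",cv2.resize(I[v-r:v+r,u-r:u+r],(395,395),interpolation=2)[:,:,::-1])
cv2.imwrite("pics/s3.png",np.hstack([cv2.imread("pics/s3w.png"),cv2.imread("pics/s3s.png")]))
E
```

```text
t 4.3333 q [-0.3089  0.336  -0.2807  2.2336  1.2167  0.4593 -0.7647] F [ 0.8531 -0.2598 -0.245 ] w 0.020984750040269003 pos [0.489  0.1452 0.1999]
DELTA [ 0.0009 -0.0009  0.0006] [-0.0005 -0.0034 -0.0031]
t 4.33 tip h 39.10mm up -0.12 right 1.30 a -1.047 Fn -0.65 F [ 0.8531 -0.2598 -0.245 ] Ty 0.047 axis err -0.0019360659267360636 0.00243461715722294 q [-0.3089  0.336  -0.2807  2.2336  1.2167  0.4593 -0.7647]
w rim 278.040099958627 198.3880175705211 tip [276.781  212.6123]
188 108
s rim 225.72739394852377 260.8747484707205 tip [230.2528 257.5392]
180 215
```

View pics/s3.png

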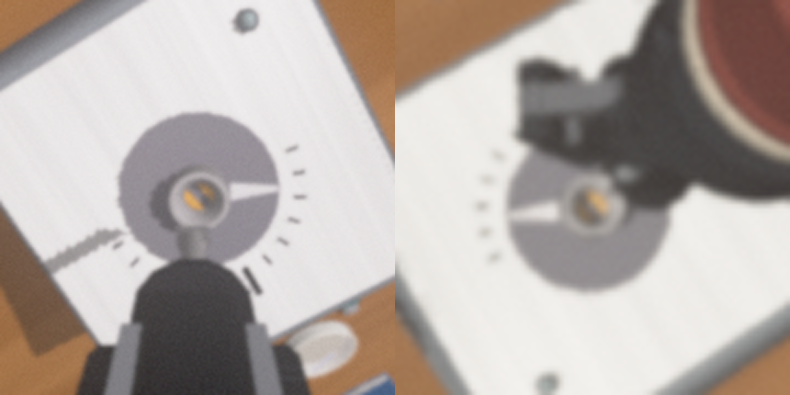

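The rim shows at wrist (278.7,199.2) and scene (225.8,261.7), within about 1 px of prediction, so the rim estimate holds. Descending.

Call:
jog_arm(rows="0.001 0.02 0.0006 0 0 0 1;0.001 0.03 0.0006 0 0 0 1;0.001 0.036 0.0006 0 0 0 1;0.001 0.041 0.0006 0 0 0 1;0.001 0.045 0.0006 0 0 0 1;0.001 0.045 0.0006 0 0 0 1")

```text
time_s: 4.93
position: [0.5132, 0.1419, 0.1614]
eef_rot: [-1.738, -1.058, 0.336]
force: [-0.7, -0.2, -1.2]
gripper_width: 0.0213
```

```bash
python3 -c "
from h import *
pan(-.01,-1.05);where()"
```

```text
t 4.9333 q [-0.3288  0.433  -0.2164  2.2326  1.4471  0.4118 -0.9758] F [-0.7109 -0.2273 -1.1671] w 0.021306362984772145 pos [0.5132 0.1419 0.1614]
DELTA [-0.0007  0.0035  0.0019] [ 0.0008 -0.0069 -0.0021]
t 4.93 tip h -6.51mm up 1.91 right 0.55 a -1.043 Fn -0.68 F [-0.7109 -0.2273 -1.1671] Ty 0.012 axis err -0.0003281018451037898 0.002195081298286006 q [-0.3288  0.433  -0.2164  2.2326  1.4471  0.4118 -0.9758]
```

Call:
jog_arm(rows="-0.0007 0.001 0.0019 0 0 0 1;-0.0007 0.002 0.0019 0 0 0 1;-0.0007 0.003 0.0019 0 0 0 1;-0.0007 0.004 0.0019 0 0 0 1")

```text
time_s: 5.27
position: [0.5141, 0.1426, 0.1575]
eef_rot: [-1.738, -1.059, 0.335]
force: [1.7, 1.4, 0.2]
gripper_width: 0.0214
```

```bash
python3 -c "
from h import *
pan(-.01,-1.05);where()"
```

```text
t 5.2667 q [-0.3326  0.4418 -0.2125  2.2353  1.4785  0.41   -1.009 ] F [1.6821 1.4138 0.1969] w 0.021432548659335672 pos [0.5141 0.1426 0.1575]
DELTA [-0.0008 -0.0002  0.0004] [ 0.0015 -0.0071 -0.0004]
t 5.27 tip h -10.23mm up 0.80 right -0.41 a -1.043 Fn -0.54 F [1.6821 1.4138 0.1969] Ty -0.000 axis err 0.0010655912265631895 0.0011000059852509345 q [-0.3326  0.4418 -0.2125  2.2353  1.4785  0.41   -1.009 ]
```

Call:
jog_arm(rows="-0.0005 0.0015 0 0 0 0 1;-0.0005 0.0015 0 0 0 0 1")

```text
time_s: 5.43
position: [0.5145, 0.1426, 0.1568]
eef_rot: [-1.737, -1.061, 0.334]
force: [-4.5, 0.5, 6.3]
gripper_width: 0.0213
```

```bash
python3 -c "
from h import *
pan(-.01,-1.05);where()"
```

```text
t 5.4333 q [-0.3326  0.4434 -0.2118  2.2366  1.4895  0.4092 -1.0193] F [-4.4744  0.4865  6.3472] w 0.02131323665189291 pos [0.5145 0.1426 0.1568]
DELTA [-0.0008 -0.001   0.0003] [ 0.002  -0.0067  0.001 ]
t 5.43 tip h -10.99mm up 0.83 right -0.49 a -1.043 Fn 7.74 F [-4.4744  0.4865  6.3472] Ty 0.012 axis err 0.002251779898345352 0.00016341017455754865 q [-0.3326  0.4434 -0.2118  2.2366  1.4895  0.4092 -1.0193]
```

Contact at light pressure (about 8 N). Now turning clockwise while pressing lightly.

Call:
jog_arm(rows="0 0.0006 0 0 0.05 0 1;0 0.0006 0 0 0.1 0 1;0 0.0006 0 0 0.15 0 1;0 0.0006 0 0 0.18 0 1")

```text
time_s: 5.77
position: [0.5143, 0.1427, 0.1568]
eef_rot: [-1.732, -0.93, 0.171]
force: [-3.3, -0.3, 5.0]
gripper_width: 0.0214
```

```bash
python3 -c "
from h import *
pan(-.0115,-.69);where()"
```

```text
t 5.7667 q [-0.3359  0.443  -0.208   2.2376  1.4924  0.4074 -1.2045] F [-3.3401 -0.3301  5.0009] w 0.021351171792607024 pos [0.5143 0.1427 0.1568]
DELTA [-0.0008  0.0006 -0.0001] [0.0018 0.1715 0.0023]
t 5.77 tip h -10.86mm up 0.71 right -0.66 a -0.862 Fn 5.95 F [-3.3401 -0.3301  5.0009] Ty -0.019 axis err 0.0028747459509372852 -0.0003049725060183793 q [-0.3359  0.443  -0.208   2.2376  1.4924  0.4074 -1.2045]
```

q7 falls as I turn clockwise and could hit its limit before the turn is finished. I'll lift out and flip half a turn (half turns are alike) to get the range back.

Call:
jog_arm(rows="0 -0.012 0 0 0 0 1;0 -0.025 0 0 0 0 1;0 -0.025 0 0 -0.12 0 1;0 -0.025 0 0 -0.24 0 1;0 -0.025 0 0 -0.36 0 1;0 -0.025 0 0 -0.48 0 1;0 -0.025 0 0 -0.6 0 1;0 -0.025 0 0 -0.7 0 1")

```text
time_s: 6.43
position: [0.5011, 0.1442, 0.1779]
eef_rot: [-1.689, -1.425, 0.82]
force: [0.9, 0.4, -0.7]
gripper_width: 0.0213
```

Call:
jog_arm(rows="0 0 0 0 -0.12 0 1;0 0 0 0 -0.24 0 1;0 0 0 0 -0.36 0 1;0 0 0 0 -0.48 0 1;0 0 0 0 -0.6 0 1;0 0 0 0 -0.72 0 1;0 0 0 0 -0.84 0 1;0 0 0 0 -0.96 0 1")

```text
time_s: 7.1
position: [0.5004, 0.1435, 0.1774]
eef_rot: [-1.308, -2.01, 1.774]
force: [-1.5, -0.2, -0.2]
gripper_width: 0.0213
```

Call:
jog_arm(rows="0 0 0 0 -0.12 0 1;0 0 0 0 -0.24 0 1;0 0 0 0 -0.36 0 1;0 0 0 0 -0.48 0 1;0 0 0 0 -0.6 0 1;0 0 0 0 -0.72 0 1;0 0 0 0 -0.84 0 1;0 0 0 0 -0.96 0 1")

```text
time_s: 7.77
position: [0.4997, 0.1429, 0.1769]
eef_rot: [0.305, 1.728, -1.993]
force: [-0.2, -0.8, -1.2]
gripper_width: 0.0216
```

```bash
python3 -c "
from h import *
pan(.012,-1.05+np.pi);where()"
```

```text
t 7.7667 q [-0.1813  0.4098 -0.4383  2.2386  1.3902  0.5164  1.5261] F [-0.207  -0.7994 -1.152 ] w 0.02155190866164096 pos [0.4997 0.1429 0.1769]
DELTA [-0.0024  0.0017 -0.0009] [-0.0022 -0.693   0.003 ]
t 7.77 tip h 13.71mm up -2.05 right 1.96 a 2.785 Fn -0.96 F [-0.207  -0.7994 -1.152 ] Ty 0.004 axis err -0.000830589854933117 0.0035764012548791884 q [-0.1813  0.4098 -0.4383  2.2386  1.3902  0.5164  1.5261]
```

Call:
jog_arm(rows="-0.0024 0.001 -0.0009 0 -0.12 0 1;-0.0024 0.001 -0.0009 0 -0.24 0 1;-0.0024 0.001 -0.0009 0 -0.36 0 1;-0.0024 0.001 -0.0009 0 -0.48 0 1;-0.0024 0.001 -0.0009 0 -0.57 0 1;-0.0024 0.001 -0.0009 0 -0.57 0 1")

```text
time_s: 8.27
position: [0.5015, 0.1436, 0.1765]
eef_rot: [-0.249, 1.356, -1.841]
force: [-0.6, -0.6, -0.8]
gripper_width: 0.0211
```

```bash
python3 -c "
from h import *
pan(-.008,-.92+np.pi);where()"
```

```text
t 8.2667 q [-0.1524  0.4188 -0.4786  2.2323  1.3904  0.5371  2.0996] F [-0.5611 -0.6413 -0.7965] w 0.021072448777639773 pos [0.5015 0.1436 0.1765]
DELTA [-0.0011  0.0205  0.0002] [-0.0012  0.0083  0.0051]
t 8.27 tip h 12.52mm up -0.97 right 1.10 a 2.213 Fn -0.47 F [-0.5611 -0.6413 -0.7965] Ty 0.023 axis err -0.0020744133582566437 0.004761147499004631 q [-0.1524  0.4188 -0.4786  2.2323  1.3904  0.5371  2.0996]
```

Call:
jog_arm(rows="-0.0016 0.008 0.0002 0 0 0.005 1;-0.0016 0.014 0.0002 0 0 0.005 1;-0.0016 0.018 0.0002 0 0 0.005 1;-0.0016 0.0205 0.0002 0 0 0.005 1;-0.0016 0.0205 0.0002 0 0 0.005 1")

```text
time_s: 8.68
position: [0.5126, 0.1429, 0.1588]
eef_rot: [-0.246, 1.357, -1.837]
force: [0.3, 0.4, -0.5]
gripper_width: 0.0212
```

```bash
python3 -c "
from h import *
pan(-.011,-.92+np.pi);where()"
```

```text
t 8.6833 q [-0.1571  0.464  -0.4587  2.2315  1.4898  0.5279  2.0138] F [ 0.3344  0.4207 -0.4587] w 0.021219038738019867 pos [0.5126 0.1429 0.1588]
DELTA [0.0004 0.0027 0.0003] [-0.0003  0.0075  0.0004]
t 8.68 tip h -8.35mm up -0.02 right -0.50 a 2.214 Fn -0.53 F [ 0.3344  0.4207 -0.4587] Ty 0.029 axis err 4.015696137449343e-05 0.0005012529767418663 q [-0.1571  0.464  -0.4587  2.2315  1.4898  0.5279  2.0138]
```

Call:
jog_arm(rows="0.0004 0.0015 0 0 0 0 1;0.0004 0.003 0 0 0 0 1;0.0004 0.0035 0 0 0 0 1")

```text
time_s: 8.93
position: [0.5137, 0.1429, 0.1562]
eef_rot: [-0.245, 1.356, -1.836]
force: [-5.9, 1.1, 9.2]
gripper_width: 0.0211
```

```bash
python3 -c "
from h import *
where()"
```

```text
t 8.93 tip h -11.12mm up -0.33 right -0.74 a 2.214 Fn 10.95 F [-5.8779  1.1147  9.1864] Ty -0.060 axis err 0.0008011831991835972 -0.00031872752075767796 q [-0.1572  0.4704 -0.4578  2.2326  1.5066  0.5281  1.9985]
```

Call:
jog_arm(rows="0 0.0004 0 0 0.04 0 1;0 0.0004 0 0 0.08 0 1;0 0.0004 0 0 0.12 0 1;0 0.0004 0 0 0.16 0 1")

```text
time_s: 9.27
position: [0.5138, 0.1429, 0.1567]
eef_rot: [-0.096, 1.465, -1.889]
force: [-2.8, -0.5, 4.7]
gripper_width: 0.0215
```

```bash
python3 -c "
from h import *
where()"
```

```text
t 9.27 tip h -10.79mm up 0.20 right -0.73 a 2.376 Fn 5.44 F [-2.7908 -0.4541  4.7405] Ty 0.057 axis err 0.002457998147518514 -0.00016232854377886012 q [-0.1588  0.4695 -0.456   2.2329  1.5082  0.5281  1.8346]
```

Call:
jog_arm(rows="0 0.0006 0 0 0.04 0 1;0 0.0006 0 0 0.08 0 1;0 0.0006 0 0 0.12 0 1;0 0.0006 0 0 0.16 0 1")

```text
time_s: 9.6
position: [0.5142, 0.1428, 0.1569]
eef_rot: [0.06, 1.57, -1.934]
force: [-2.8, -1.0, 3.9]
gripper_width: 0.0212
```

```bash
python3 -c "
from h import *
where()"
```

```text
t 9.60 tip h -10.72mm up 0.76 right -0.69 a 2.538 Fn 4.63 F [-2.765  -0.997   3.8626] Ty -0.021 axis err 0.00408045514035843 -1.191032029139787e-05 q [-0.1601  0.4691 -0.4545  2.2331  1.5107  0.5283  1.67  ]
```

Call:
jog_arm(rows="0 0.0007 0 0 0.04 0 1;0 0.0007 0 0 0.08 0 1;0 0.0007 0 0 0.12 0 1;0 0.0007 0 0 0.16 0 1")

```text
time_s: 9.93
position: [0.5144, 0.1428, 0.1571]
eef_rot: [0.223, 1.673, -1.971]
force: [-2.7, -0.2, 3.7]
gripper_width: 0.0214
```

```bash
python3 -c "
from h import *
where()"
```

```text
t 9.93 tip h -10.71mm up 1.20 right -0.69 a 2.700 Fn 4.54 F [-2.7315 -0.1527  3.6975] Ty -0.048 axis err 0.0055483381370849405 5.4419076216384314e-05 q [-0.1612  0.469  -0.4532  2.2334  1.5136  0.5285  1.505 ]
```

Call:
jog_arm(rows="0 0.0007 0 0 0.04 0 1;0 0.0007 0 0 0.08 0 1;0 0.0007 0 0 0.12 0 1;0 0.0007 0 0 0.16 0 1")

```text
time_s: 10.27
position: [0.5145, 0.143, 0.157]
eef_rot: [0.392, 1.772, -1.998]
force: [-2.6, 0.4, 3.5]
gripper_width: 0.0218
```

```bash
python3 -c "
from h import *
pan(-.0115,-.3+np.pi);where()"
```

```text
t 10.2667 q [-0.1622  0.4692 -0.4524  2.2339  1.5164  0.5283  1.34  ] F [-2.6332  0.3943  3.4668] w 0.021773024177795263 pos [0.5145 0.143  0.157 ]
DELTA [0.0009 0.0007 0.0007] [-0.0013 -0.0203 -0.0061]
t 10.27 tip h -10.79mm up 1.23 right -0.99 a 2.862 Fn 4.33 F [-2.6332  0.3943  3.4668] Ty 0.052 axis err 0.006272492019401055 -0.0004629457351980714 q [-0.1622  0.4692 -0.4524  2.2339  1.5164  0.5283  1.34  ]
```

Call:
jog_arm(rows="0.0006 0.0007 0.0005 0 0.04 -0.006 1;0.0006 0.0007 0.0005 0 0.08 -0.006 1;0.0006 0.0007 0.0005 0 0.12 -0.006 1;0.0006 0.0007 0.0005 0 0.16 -0.006 1")

```text
time_s: 10.6
position: [0.5146, 0.143, 0.157]
eef_rot: [0.565, 1.871, -2.018]
force: [-1.9, 0.2, 2.1]
gripper_width: 0.0207
```

```bash
python3 -c "
from h import *
where()"
```

```text
t 10.60 tip h -10.85mm up 0.91 right -1.00 a 3.024 Fn 2.73 F [-1.8915  0.2068  2.0503] Ty -0.006 axis err 0.001917531463123845 -0.0005331200151359543 q [-0.161   0.4687 -0.4515  2.2307  1.5037  0.5249  1.1924]
```

Call:
jog_arm(rows="0 0.0007 0 0 0.04 0 1;0 0.0007 0 0 0.08 0 1;0 0.0007 0 0 0.12 0 1;0 0.0007 0 0 0.16 0 1")

```text
time_s: 10.93
position: [0.515, 0.1436, 0.157]
eef_rot: [0.749, 1.962, -2.024]
force: [-0.6, 0.8, 1.7]
gripper_width: 0.0214
```

```bash
python3 -c "
from h import *
pan(-.0115,.05+np.pi);where()"
```

```text
t 10.9333 q [-0.1626  0.469  -0.4497  2.2304  1.507   0.5238  1.0273] F [-0.572   0.7646  1.6895] w 0.021426918369976917 pos [0.515  0.1436 0.157 ]
DELTA [0.001  0.0005 0.0016] [ 0.0019  0.0059 -0.0029]
t 10.93 tip h -11.03mm up 1.36 right -1.73 a -3.097 Fn 1.81 F [-0.572   0.7646  1.6895] Ty -0.014 axis err 0.003018772955111715 -0.0017906561079160306 q [-0.1626  0.469  -0.4497  2.2304  1.507   0.5238  1.0273]
```

Call:
jog_arm(rows="0.0008 0.001 0.0014 0 0 0 1;0.0008 0.0016 0.0014 0 0 0 1")

```text
time_s: 11.1
position: [0.515, 0.1433, 0.1558]
eef_rot: [0.747, 1.962, -2.021]
force: [-0.9, 1.7, -0.0]
gripper_width: 0.0213
```

```bash
python3 -c "
from h import *
where()"
```

```text
t 11.10 tip h -12.07mm up 0.84 right -1.63 a -3.099 Fn 0.59 F [-0.9395  1.7248 -0.0132] Ty 0.006 axis err 0.00398204602929958 -0.004239239090988252 q [-0.1617  0.4709 -0.4489  2.2338  1.5216  0.5213  1.0154]
```

The blade has dropped through (h −12.1 mm with no force) at about +0.045 rad. Lowering it to the slot bottom.

Call:
jog_arm(rows="0.0005 0.001 0.001 0 0 -0.003 1;0.0005 0.002 0.001 0 0 -0.003 1;0.0005 0.003 0.001 0 0 -0.003 1")

```text
time_s: 11.35
position: [0.5159, 0.1433, 0.1532]
eef_rot: [0.743, 1.966, -2.02]
force: [-5.7, 3.0, 12.0]
gripper_width: 0.0212
```

```bash
python3 -c "
from h import *
pan(-.015,.1+np.pi);where()"
```

```text
t 11.35 q [-0.1593  0.4767 -0.4482  2.2334  1.5311  0.5174  1.01  ] F [-5.7161  3.0028 11.9574] w 0.02124300280552814 pos [0.5159 0.1433 0.1532]
DELTA [-0.0001  0.0002  0.0015] [ 0.0068  0.0585 -0.0006]
t 11.35 tip h -14.80mm up 0.05 right -2.07 a -3.100 Fn 13.42 F [-5.7161  3.0028 11.9574] Ty -0.014 axis err 0.0011198660086630396 -0.0067436700621354255 q [-0.1593  0.4767 -0.4482  2.2334  1.5311  0.5174  1.01  ]
```

Call:
jog_arm(rows="0 -0.0005 0.0012 0.005 0.03 0 1;0 0 0.0012 0.005 0.03 0 1;0 0.0008 0.0012 0.005 0.03 0 1;0 0.0008 0.0012 0.005 0.03 0 1")

```text
time_s: 11.68
position: [0.5158, 0.1435, 0.1531]
eef_rot: [0.777, 1.979, -2.022]
force: [-4.4, 3.7, 7.4]
gripper_width: 0.0213
```

```bash
python3 -c "
from h import *
pan(-.016,.1+np.pi);where()"
```

```text
t 11.6833 q [-0.1613  0.4773 -0.4486  2.2328  1.5284  0.5211  0.9824] F [-4.4063  3.696   7.3571] w 0.021292167763028693 pos [0.5158 0.1435 0.1531]
DELTA [-0.0003  0.0012  0.0016] [ 0.0044  0.0303 -0.0013]
t 11.68 tip h -14.78mm up -0.03 right -2.03 a -3.072 Fn 8.85 F [-4.4063  3.696   7.3571] Ty 0.003 axis err 0.0016446012941096488 -0.004325805295157724 q [-0.1613  0.4773 -0.4486  2.2328  1.5284  0.5211  0.9824]
```

```bash
cat >> h.py <<'E'
def dial(k,uv,ctr,h=-.0145):
    p=onplane(k,uv,RIM+h*N,N)-ctr;return np.arctan2(p@RT,p@U),1e3*np.hypot(p@RT,p@U)
E
python3 - <<'E'
from h import *
d=np.load("pics/s3.npz");k=cam("wrist",dict(position=d["p"],eef_rot=d["r"]))
f=lambda u,v:(188+u/2.194-.3,108+v/2.194-.3)
for nm,p in (("ptr tip",(279,189)),("ptr base",(230,191)),("mark",(252,281)),("mark in",(246,270)),("dial left",(118,190)),("dial top",(199,111))):print(nm,dial(k,f(*p),RIM))
c=np.array([198.5,190.]);q=onplane(k,f(*c),RIM-.0145*N,N);print("dial centre",(q-RIM)@U,(q-RIM)@RT)
for nm,p in (("ptr tip",(279,189)),("ptr base",(230,191)),("mark",(252,281)),("mark in",(246,270)),("dial left",(118,190)),("dial top",(199,111))):print(nm,dial(k,f(*p),q))
E
```

```text
ptr tip (np.float64(-1.0997665443371993), np.float64(37.462863604248135))
ptr base (np.float64(-1.1171366597440662), np.float64(15.100231084508314))
mark (np.float64(-0.01749079651963902), np.float64(51.096939154601344))
mark in (np.float64(-0.02563160801971784), np.float64(44.6479330188666))
dial left (np.float64(2.1390016234974216), np.float64(36.15610762276341))
dial top (np.float64(-2.5946995885169346), np.float64(37.59517877342563))
dial centre -0.0010114326144685815 -0.0013545509437984894
ptr tip (np.float64(-1.0584990260406477), np.float64(36.74609865154879))
ptr base (np.float64(-1.0126206586726074), np.float64(14.40456559851026))
mark (np.float64(0.008845554871381884), np.float64(52.10259431733758))
mark in (np.float64(0.004606809586442432), np.float64(45.645184407770735))
dial left (np.float64(2.0960005804636346), np.float64(36.78754956061235))
dial top (np.float64(-2.6122125301955563), np.float64(36.03237957385593))
```

```bash
sed -i 's/^RIM=.*/RIM=np.array([.5525,.1357,.0886])-.0016*RT/' h.py
```

Call:
jog_arm(rows="0 0.0007 0 0.003 0.07 0 1;0 0.0007 0 0.003 0.14 0 1;0 0.0007 0 0.003 0.21 0 1;0 0.0007 0 0.003 0.28 0 1;0 0.0007 0 0.003 0.35 0 1;0 0.0007 0 0.003 0.42 0 1")

```text
time_s: 12.18
position: [0.5164, 0.1442, 0.1535]
eef_rot: [-1.232, -2.076, 1.887]
force: [-3.1, 1.9, 7.6]
gripper_width: 0.0215
```

```bash
python3 -c "
from h import *
pan(-.016,.8+np.pi);where()"
```

```text
Traceback (most recent call last):
  File "h.py", line 33, in pan
    delta((RIM if rim is None else rim)+(h+L)*N,toolR(-N,np.cos(a)*U+np.sin(a)*RT))
                                           ^
NameError: name 'L' is not defined
```

```bash
sed -i 's/^RIM=.*/RIM=np.array([.5525,.1357,.0886])-.0016*RT;L=.0894/' h.py; python3 -c "
from h import *
pan(-.016,.8+np.pi);where()"
```

```text
t 12.1833 q [-0.1634  0.4779 -0.449   2.2305  1.5248  0.5246  0.5626] F [-3.0738  1.9272  7.5536] w 0.021526737598894712 pos [0.5164 0.1442 0.1535]
DELTA [0.     0.0013 0.0009] [ 0.0039  0.3083 -0.0007]
t 12.18 tip h -14.71mm up 0.69 right -1.02 a -2.650 Fn 8.22 F [-3.0738  1.9272  7.5536] Ty -0.108 axis err 0.002851200664480691 -0.00266889286990561 q [-0.1634  0.4779 -0.449   2.2305  1.5248  0.5246  0.5626]
```

Call:
jog_arm(rows="0 0.0007 0.0006 0.003 0.07 0 1;0 0.0007 0.0006 0.003 0.14 0 1;0 0.0007 0.0006 0.003 0.21 0 1;0 0.0007 0.0006 0.003 0.28 0 1;0 0.0007 0.0006 0.003 0.35 0 1;0 0.0007 0.0006 0.003 0.42 0 1;0 0.0007 0.0006 0.003 0.49 0 1")

```text
time_s: 12.77
position: [0.5171, 0.1441, 0.1539]
eef_rot: [-1.508, -1.805, 1.394]
force: [-2.2, 1.8, 6.8]
gripper_width: 0.0216
```

```bash
python3 - <<'E'
from h import *
pan(-.016,1.2+np.pi);where()
s=ctrl.state();w=ctrl.capture("wrist");im=ctrl.capture("top");np.savez("pics/s4",im=im,w=w,p=s["position"],r=s["eef_rot"])
kw,ks=cam("wrist",s),cam("top")
o=[]
for n,k,I,r in(("w",kw,w,100),("t",ks,im,45)):
    u,v=np.int32(proj(k,RIM-.0145*N));a,b=max(v-r,0),max(u-r,0);print(n,b,a)
    o.append(cv2.resize(I[a:a+2*r,b:b+2*r],(395,395),interpolation=2))
cv2.imwrite("pics/s4.png",np.hstack(o)[:,:,::-1])
E
```

```text
t 12.7667 q [-0.1643  0.478  -0.4481  2.2286  1.5214  0.526   0.0738] F [-2.1518  1.8282  6.8049] w 0.02162135378069256 pos [0.5171 0.1441 0.1539]
DELTA [0.     0.0013 0.0014] [ 0.0037  0.2159 -0.0006]
t 12.77 tip h -14.73mm up 1.51 right -0.89 a -2.157 Fn 7.11 F [-2.1518  1.8282  6.8049] Ty -0.046 axis err 0.003556011792999636 -0.0011487244271447409 q [-0.1643  0.478  -0.4481  2.2286  1.5214  0.526   0.0738]
w 177 111
t 141 169
```

View pics/s4.png

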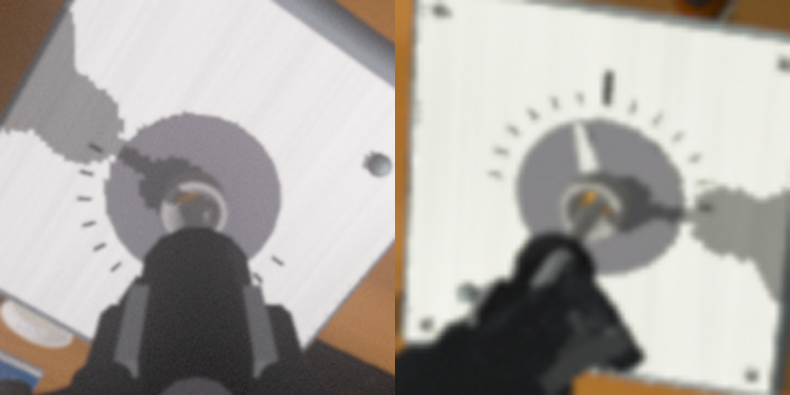

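The top view shows the pointer tip at crop (579,124), short of the long mark at (608,88). The blade is still seated.

```bash
python3 - <<'E'
from h import *
k=cam("top");f=lambda u,v:(141+(u-395)/4.389-.4,169+v/4.389-.4)
q=onplane(k,f(599.5,196.5),RIM-.0145*N,N)
for nm,p in (("tip",(579,123)),("base",(590,165)),("mark o",(609,72)),("mark i",(607,104))):print(nm,dial(k,f(*p),q))
# auto: pointer mask
d=np.load("pics/s4.npz")["im"];c=cv2.resize(d[169:259,141:231],(790,790),interpolation=2)
E
```

```text
tip (np.float64(-0.32777154033351674), np.float64(34.322700314211794))
base (np.float64(-0.3483804180186158), np.float64(14.872236482650338))
mark o (np.float64(0.001623472888537718), np.float64(57.641430472547164))
mark i (np.float64(0.005962645199138921), np.float64(43.11101707455363))
```

Call:
jog_arm(rows="0 0.0007 0.0006 0.003 0.06 0 1;0 0.0007 0.0006 0.003 0.12 0 1;0 0.0007 0.0006 0.003 0.18 0 1;0 0.0007 0.0006 0.003 0.24 0 1;0 0.0007 0.0006 0.003 0.29 0 1;0 0.0007 0.0006 0.003 0.325 0 1;0 0.0007 0.0006 0.003 0.325 0 1")

```text
time_s: 13.45
position: [0.5175, 0.1438, 0.1541]
eef_rot: [-1.626, -1.603, 1.076]
force: [-3.2, 3.1, 7.7]
gripper_width: 0.0212
```

```bash
python3 - <<'E'
from h import *
where()
im=ctrl.capture("top");np.save("pics/s5.npy",im)
k=cam("top");c=proj(k,RIM-.0145*N)
# unwarp panel to a 6 px/mm square view of the dial plane (homography), up slope = up
P=[(-60,60),(60,60),(60,-60),(-60,-60)];src=np.float32([proj(k,RIM-.0145*N+(x*RT+y*U)*1e-3) for x,y in P])
dst=np.float32([(0,0),(600,0),(600,600),(0,600)]);w=cv2.warpPerspective(im,cv2.getPerspectiveTransform(src,dst),(600,600),flags=cv2.INTER_CUBIC)
cv2.imwrite("pics/s5.png",w[:,:,::-1])
E
```

```text
t 13.45 tip h -14.72mm up 2.08 right -0.64 a -1.834 Fn 8.53 F [-3.1982  3.0734  7.7394] Ty -0.032 axis err 0.003632546226799871 7.923801716779663e-05 q [-0.1651  0.4777 -0.4467  2.227   1.5176  0.5264 -0.2455]
```

View pics/s5.png

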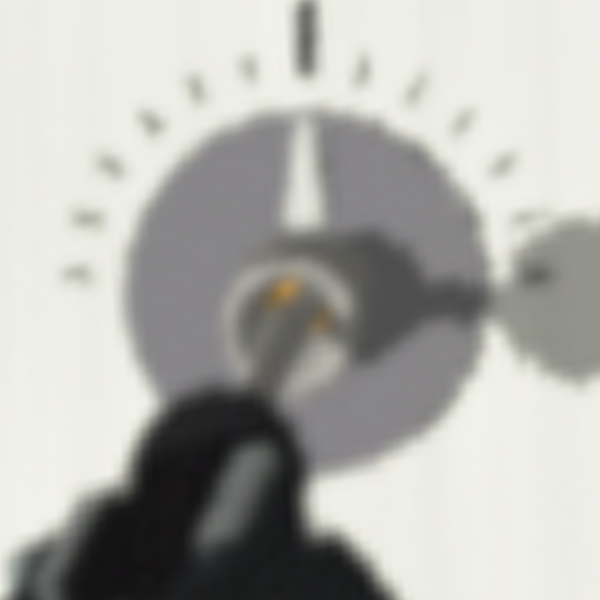

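In the unwarped top view the pointer (x 304–305) lines up with the long mark (x 306) and the dial centre (305), so the dial is at about 0. Unloading the blade slightly, then lifting out.

Call:
jog_arm(rows="0 0 0 0 -0.05 0 1;0 -0.003 0 0 -0.06 0 1;0 -0.008 0 0 -0.06 0 1;0 -0.016 0 0 -0.06 0 1;0 -0.035 0 0 -0.06 0 1;0 -0.06 0 0 -0.06 0 1;0 -0.08 0 0 -0.06 0 1;0 -0.08 0 0 -0.06 0 1")

```text
time_s: 14.17
position: [0.4768, 0.1502, 0.2257]
eef_rot: [-1.611, -1.643, 1.133]
force: [0.0, 0.3, -0.7]
gripper_width: 0.0214
```

```bash
python3 -c "
from h import *
where();delta([.5466,-.1927,.25],toolR([0,0,-1],[1,.06,0]));delta([.5466,-.1927,.25],toolR([0,0,-1],[-1,-.06,0]))"
```

```text
t 14.17 tip h 67.86mm up 2.36 right -0.21 a -1.893 Fn -0.56 F [ 0.0143  0.3338 -0.6707] Ty -0.048 axis err 0.006567009015956193 0.0002313395842807687 q [-0.1382  0.2996 -0.5294  2.2197  1.1566  0.5678  0.1268]
t 14.1667 q [-0.1382  0.2996 -0.5294  2.2197  1.1566  0.5678  0.1268] F [ 0.0143  0.3338 -0.6707] w 0.021366987871500587 pos [0.4768 0.1502 0.2257]
DELTA [-0.3481  0.0426 -0.0108] [0.5195 1.6242 0.2911]
t 14.1667 q [-0.1382  0.2996 -0.5294  2.2197  1.1566  0.5678  0.1268] F [ 0.0143  0.3338 -0.6707] w 0.021366987871500587 pos [0.4768 0.1502 0.2257]
DELTA [-0.3481  0.0426 -0.0108] [ 0.2837 -1.4369 -0.5063]
```

```bash
python3 -c "
from h import *
delta([.5466,-.1927,.25],toolR([0,0,-1],[0,1,0]))"
```

```text
t 14.1667 q [-0.1382  0.2996 -0.5294  2.2197  1.1566  0.5678  0.1268] F [ 0.0143  0.3338 -0.6707] w 0.021366987871500587 pos [0.4768 0.1502 0.2257]
DELTA [-0.3481  0.0426 -0.0108] [ 0.5149  0.1528 -0.1286]
```

Call:
jog_arm(rows="-0.348 0.0426 -0.0108 0.515 0.153 -0.1286 1;-0.348 0.0426 -0.0108 0.515 0.153 -0.1286 1;-0.348 0.0426 -0.0108 0.515 0.153 -0.1286 1;-0.348 0.0426 -0.0108 0.515 0.153 -0.1286 1;-0.348 0.0426 -0.0108 0.515 0.153 -0.1286 1;-0.348 0.0426 -0.0108 0.515 0.153 -0.1286 1;-0.348 0.0426 -0.0108 0.515 0.153 -0.1286 1;-0.348 0.0426 -0.0108 0.515 0.153 -0.1286 1")

```text
time_s: 14.83
position: [0.5299, -0.1115, 0.2403]
eef_rot: [-1.209, -1.2, 1.205]
force: [0.5, 0.6, -1.3]
gripper_width: 0.0208
```

```bash
python3 -c "
from h import *
delta([.5466,-.1927,.25],toolR([0,0,-1],[0,1,0]))"
```

```text
t 14.8333 q [ 0.6235  0.5194 -0.7055  1.7097  0.3772  1.0582  1.3562] F [ 0.4524  0.568  -1.3176] w 0.020762233587969706 pos [ 0.5299 -0.1115  0.2403]
DELTA [-0.0811 -0.0099 -0.0173] [-0.0048 -0.0079  0.0009]
```

Call:
jog_arm(rows="-0.0811 -0.0099 -0.0173 -0.0048 -0.0079 0.0009 1;-0.0811 -0.0099 -0.0173 -0.0048 -0.0079 0.0009 1;-0.0811 -0.0099 -0.0173 -0.0048 -0.0079 0.0009 1;-0.0811 -0.0099 -0.0173 -0.0048 -0.0079 0.0009 1;-0.0811 -0.0099 -0.0173 -0.0048 -0.0079 0.0009 1")

```text
time_s: 15.25
position: [0.5452, -0.1935, 0.2483]
eef_rot: [-1.207, -1.204, 1.208]
force: [0.1, 0.5, -1.8]
gripper_width: 0.021
```

```bash
python3 - <<'E'
from h import *
delta([.5466,-.1927,.18],toolR([0,0,-1],[0,1,0]))
s=ctrl.state();w=ctrl.capture("wrist");t=ctrl.capture("top");k=cam("wrist",s);C=R.from_rotvec(s["eef_rot"]).as_matrix()
print("tip pred",proj(k,s["position"]+C[:,1]*L),"hole",proj(k,[.546,-.192,.078]))
kt=cam("top");P=[(-60,60),(60,60),(60,-60),(-60,-60)];src=np.float32([proj(kt,RIM-.0145*N+(x*RT+y*U)*1e-3) for x,y in P])
wp=cv2.warpPerspective(t,cv2.getPerspectiveTransform(src,np.float32([(0,0),(395,0),(395,395),(0,395)])),(395,395),flags=2)
u,v=np.int32(proj(k,s["position"]+C[:,1]*L));print(u-60,v-60)
np.savez("pics/s6",w=w,t=t,p=s["position"],r=s["eef_rot"])
cv2.imwrite("pics/s6.png",np.hstack([cv2.resize(w[v-60:v+60,u-60:u+60],(395,395),interpolation=2),wp])[:,:,::-1])
E
```

```text
t 15.25 q [ 0.7272  0.568  -0.6943  1.5968  0.3907  1.1247  1.5055] F [ 0.0704  0.5485 -1.784 ] w 0.02095380091208286 pos [ 0.5452 -0.1935  0.2483]
DELTA [ 0.0007  0.0683 -0.0017] [-0.0043 -0.0031  0.0011]
tip pred [276.7016 214.1261] hole [277.622 190.33 ]
216 154
```

View pics/s6.png

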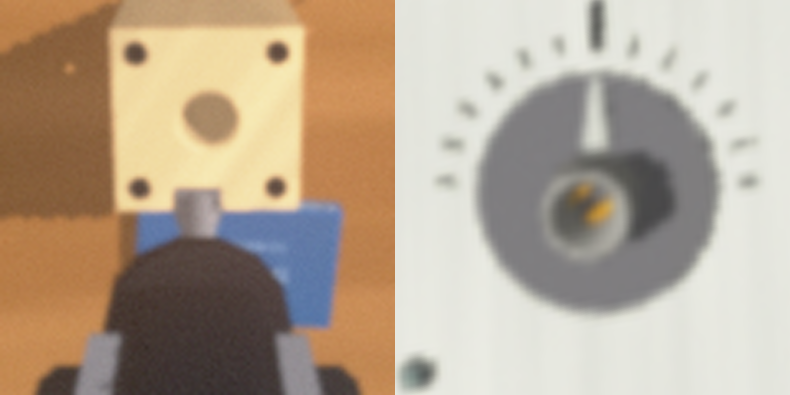

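The dial still stands at the mark. The blade tip is at crop (198,192) and the hole at (208,118), within 1–2 mm of prediction.

Call:
jog_arm(rows="0.002 0.02 0 -0.004 0 0.001 1;0.002 0.045 0 -0.004 0 0.001 1;0.002 0.06 0 -0.004 0 0.001 1;0.002 0.066 0 -0.004 0 0.001 1;0.002 0.066 0 -0.004 0 0.001 1")

```text
time_s: 15.77
position: [0.5445, -0.1873, 0.1819]
eef_rot: [-1.205, -1.211, 1.213]
force: [-0.9, -0.4, -0.8]
gripper_width: 0.0214
```

```bash
python3 -c "
from h import *
delta([.5453,-.1915,.13],toolR([0,0,-1],[0,1,0]))"
```

```text
t 15.7667 q [ 0.6985  0.6308 -0.6602  1.6931  0.4503  0.9773  1.4487] F [-0.8779 -0.4133 -0.8062] w 0.02140302586730366 pos [ 0.5445 -0.1873  0.1819]
DELTA [-0.0042  0.0519 -0.0009] [-0.0022  0.0045  0.0012]
```

Call:
jog_arm(rows="-0.0042 0 -0.0009 -0.002 0 0.001 1;-0.0042 0 -0.0009 -0.002 0 0.001 1;-0.0042 0 -0.0009 -0.002 0 0.001 1")

```text
time_s: 16.02
position: [0.5462, -0.1917, 0.183]
eef_rot: [-1.209, -1.213, 1.212]
force: [-0.1, -1.0, -0.5]
gripper_width: 0.0211
```

```bash
python3 -c "
from h import *
delta([.5453,-.1915,.13],toolR([0,0,-1],[0,1,0]))"
```

```text
t 16.0167 q [ 0.7037  0.6317 -0.6602  1.6872  0.4522  0.9782  1.4548] F [-0.1145 -1.0442 -0.5299] w 0.021080070459632203 pos [ 0.5462 -0.1917  0.183 ]
DELTA [0.0002 0.053  0.001 ] [ 0.0019  0.0042 -0.0006]
```

Call:
jog_arm(rows="0 0.008 0.0005 0.001 0 0 1;0 0.016 0.0005 0.001 0 0 1;0 0.024 0.0005 0.001 0 0 1;0 0.034 0.0005 0.001 0 0 1;0 0.046 0.0005 0.001 0 0 1;0 0.053 0.0005 0.001 0 0 1")

```text
time_s: 16.52
position: [0.5448, -0.1916, 0.1278]
eef_rot: [-1.206, -1.211, 1.213]
force: [0.5, 1.1, -0.9]
gripper_width: 0.0215
```

```bash
python3 -c "
from h import *
delta([.5456,-.1915,.098],toolR([0,0,-1],[0,1,0]))"
```

```text
t 16.5167 q [ 0.6776  0.6955 -0.6184  1.7447  0.5082  0.8688  1.4068] F [ 0.4765  1.1382 -0.8762] w 0.021480513016121902 pos [ 0.5448 -0.1916  0.1278]
DELTA [ 0.0001  0.0298 -0.0009] [-0.0018  0.0043  0.0003]
```

Call:
jog_arm(rows="0 0.01 -0.0009 0 0 0 1;0 0.02 -0.0009 0 0 0 1;0 0.026 -0.0009 0 0 0 1;0 0.029 -0.0009 0 0 0 1;0 0.03 -0.0009 0 0 0 1;0 0.0305 -0.0009 0 0 0 1")

```text
time_s: 17.02
position: [0.5457, -0.1915, 0.0974]
eef_rot: [-1.206, -1.211, 1.213]
force: [-0.9, 0.1, 1.9]
gripper_width: 0.0214
```

```bash
python3 -c "
from h import *
delta([.5456,-.1915,.097],toolR([0,0,-1],[0,1,0]))"
```

```text
t 17.0167 q [ 0.6596  0.7345 -0.5913  1.7675  0.5423  0.8097  1.3781] F [-0.8978  0.122   1.9261] w 0.02140443232107817 pos [ 0.5457 -0.1915  0.0974]
DELTA [0.     0.0004 0.0001] [-0.0016  0.0044  0.0002]
```

Light contact at the original height. I'll press a little, then open and retreat.

Call:
jog_arm(rows="0 0.001 0 0 0 0 1;0 0.0015 0 0 0 0 1")

```text
time_s: 17.18
position: [0.5458, -0.1915, 0.0974]
eef_rot: [-1.207, -1.211, 1.214]
force: [-3.1, 0.3, 10.2]
gripper_width: 0.021
```

```bash
python3 -c "
from h import *
delta([.5456,-.1915,.097],toolR([0,0,-1],[0,1,0]))"
```

```text
t 17.1833 q [ 0.6589  0.7343 -0.5908  1.7679  0.5434  0.8094  1.3767] F [-3.1175  0.3145 10.2364] w 0.020980039097038515 pos [ 0.5458 -0.1915  0.0974]
DELTA [-0.      0.0004  0.0002] [-0.0014  0.0043 -0.0008]
```

Call:
jog_arm(rows="0 0 0 0 0 0 0.6;0 0 0 0 0 0 0.3;0 0 0 0 0 0 0;0 0 0 0 0 0 -1;0 0 0 0 0 0 -1;0 0 0 0 0 0 -1;0 0 0 0 0 0 -1;0 0 0 0 0 0 -1")

```text
time_s: 17.85
position: [0.5458, -0.1915, 0.0973]
eef_rot: [-1.207, -1.211, 1.214]
force: [-0.5, -0.3, -0.0]
gripper_width: 0.0855
```

Call:
jog_arm(rows="0 -0.01 0 0 0 0 -1;0 -0.04 0 0 0 0 -1;0 -0.08 0 0 0 0 -1;0 -0.12 0 0 0 0 -1;0 -0.16 0 0 0 0 -1;0 -0.16 0 0 0 0 -1")

```text
time_s: 18.35
position: [0.551, -0.1908, 0.2669]
eef_rot: [-1.222, -1.222, 1.208]
force: [1.2, 0.4, 0.5]
gripper_width: 0.0853
```

```bash
python3 - <<'E'
from h import *
delta([.5456,-.1915,.25],toolR([0,0,-1],[0,1,0]))
s=ctrl.state();k=cam("wrist",s);w=ctrl.capture("wrist");t=ctrl.capture("top");sc=ctrl.capture("scene");ks=cam("scene")
kt=cam("top");P=[(-60,60),(60,60),(60,-60),(-60,-60)];src=np.float32([proj(kt,RIM-.0145*N+(x*RT+y*U)*1e-3) for x,y in P])
wp=cv2.warpPerspective(t,cv2.getPerspectiveTransform(src,np.float32([(0,0),(300,0),(300,300),(0,300)])),(300,300),flags=2)
z=lambda I,u,v,r:cv2.resize(I[v-r:v+r,u-r:u+r],(300,300),interpolation=2)
u,v=np.int32(proj(k,[.5456,-.1915,.1]));print("w org",u-60,v-60)
print("expected cap px",proj(k,[.5456,-.1915,.144]),proj(ks,[.5456,-.1915,.144]),"collar top",proj(ks,[.5456,-.1915,.084]))
a=np.vstack([np.hstack([z(w,u,v,60),wp]),np.hstack([z(sc,333,175,40),cv2.resize(t[120:320,110:410],(300,300))])])
cv2.imwrite("pics/s7.png",a[:,:,::-1])
E
```

```text
t 18.35 q [ 0.7287  0.5498 -0.7074  1.5736  0.3854  1.1441  1.5137] F [1.248  0.378  0.5471] w 0.08525063377413584 pos [ 0.551  -0.1908  0.2669]
DELTA [-0.0006  0.0168  0.0057] [ 0.0159  0.0045 -0.0045]
w org 216 122
expected cap px [276.4254 194.4901] [336.9883 156.2516] collar top [333.9835 175.9004]
```

View pics/s7.png

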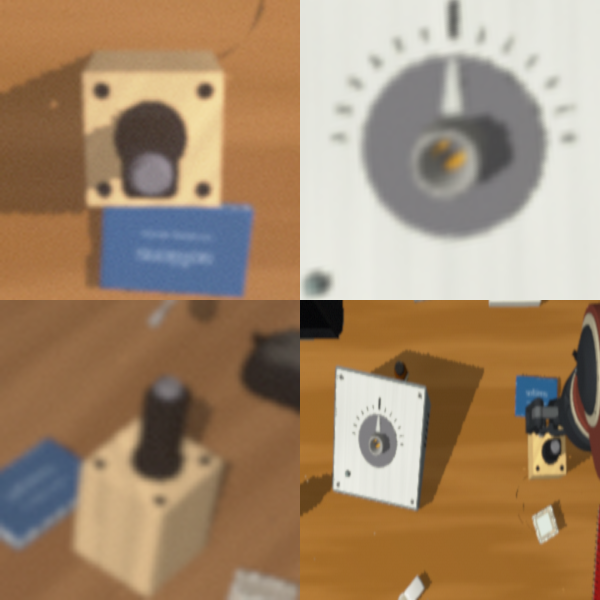

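The driver stands upright with its collar on the block, the pointer is at the long mark, and the bystanders are where they were. Handing in.

```bash
python3 -c "
from h import *
print(ctrl.job_done(),ctrl.state()['time_s'],ctrl.state()['force'])"
```

```text
the job is handed in; nothing more can be done
the job is handed in; nothing more can be done
```

The job is done and handed in at about 18.5 s of the 72 s allowed: the screw is turned to the long mark and the screwdriver is back in its block.

- **What I did:** I took the screwdriver from its block and pressed the blade on the screw with about 2–11 N while turning it clockwise. It dropped into the slot at about +0.05 rad. I then turned the screw about 1.1 rad clockwise and put the screwdriver back. Early in the search I lifted the blade out once and flipped it half a turn, because the last joint would have run short of range.
- **Dial and screwdriver, last checks:** In the unwarped top view the pointer lines up with the long mark to within about 0.02 rad. The screwdriver stands upright with its collar on the block, released at the same height it was gripped, after a 10 N press against the stop.
- **Surroundings, last checks:** The cover box, booklet and bottle look unmoved by eye; I did not measure them. The gripper is open, clear and about 10 cm above the handle.
- **Checks that disagreed:** The collar's centre was 1–2 mm to the left of my first estimate, so I corrected it. The blade's measured drop was about 4 mm rather than 5 mm, but it stayed in the slot and drove the screw throughout.

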